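# Sweep the game counters into their tray

## Task

The game is over: with closed fingers, gently sweep the three red counters across the table through the open side of the wooden tray, until all three lie flat and wholly inside it. Only slide the counters along the table, never pinch or lift them, and leave everything else on the table where it stands.

Things in the scene. Friction and masses are not known exactly. Their poses are not given: they have to be found in the camera images.
- counter_a: red round wooden game counter, diameter 40, thickness 12, about 20 g, lying flat and loose on the table, slides easily. Origin: centre of its underside; own z up
- counter_b: red round wooden game counter, diameter 40, thickness 12, about 20 g, lying flat and loose on the table, slides easily. Origin: centre of its underside; own z up
- counter_c: red round wooden game counter, diameter 40, thickness 12, about 20 g, lying flat and loose on the table, slides easily. Origin: centre of its underside; own z up
- tray: dark wooden three-sided game tray, green lining, fixed. Outside 176 (own x) x 140 (own y) x 28 high; walls 8 thick on own +x, -x and +y sides, own -y side fully open (160 clear, facing the counters). No floor step: counters slide straight in. Origin: centre of the outside rectangle at table height; mouth line at own y = -70, inner face of back wall at own y = +62
- tray_mouth (a point): middle of the open side of the tray, at table height, 70 from the tray origin along its own -y
- pill_jar: blue upright pill jar with white cap, diameter 50, height 75, standing loose among the counters; may start in any of the four places of the work area. Origin: centre of its underside. Leave it alone
- remote: black TV remote lying on the table, 46 (own x) x 170 (own y) x 20 high, origin: centre of its underside. Leave it alone. A fixed striped tissue box, 85 high, stands about 160 beyond it (world +x)
- mug: white mug, diameter 80, height 90, origin: centre of its underside, handle towards its own +y. Leave it alone
- glasses_case: dark brown spectacle case, 60 (own x) x 160 (own y) x 42 high, origin: centre of its underside. Leave it alone. A fixed red spray bottle, 218 high, stands about 300 beyond it (world +x) and 150 further right; fixed books and a flat charger, under 75 high, lie at the left edge of the table
- vitamin_jar: white jar with blue cap, diameter 72, height 85, upright, origin: centre of its underside. Leave it alone

How it is judged:
By the outcome, as a careful person would: the job done as asked, in the order asked, and still so for the second after the job is handed in, with the robot touching nothing.
It also fails if it takes over 67 s, if anything falls off the work surface, if the arm or the gripper's body presses on something with over 40 N, if the wrist force passes 120 N, or if a joint passes its speed limit or range.

## Robot

A 7-joint arm with a two-finger parallel gripper is mounted at the origin on the work surface. World frame = base frame: x ahead of the robot, y to its left, z up, the work surface at z = 0. Lengths are in m, angles in rad, forces in N, time in s.
With the tool pointing down it reaches from about 0.4 to 0.85 m from the base axis. Payload 6.9 kg.
Tool frame: the origin (TCP) lies where the fingers leave the gripper's body, on its centre line; the fingertips stand 73 mm ahead of it and the grasp point (between the pads) lies 54 mm ahead of it; z points along the fingers, y is the line along which they close (so a half turn about z gives the same grasp; the last joint's range is limited). The gripper opens to 85 mm and grips with 20 to 120 N. Pads are 22 mm wide; open, the fingers measure 114 mm over their backs; the gripper's body (76 mm by 85 mm) begins 54 mm behind the grasp point. The pads swing forward as they close: fully open they stand 13 mm farther back than shut.
Start: joints at [-1.101, 0.507, -0.238, 1.5, 0.126, 1.149, -0.155], TCP at [0.222, 0.584, 0.304] pointing down, gripper open.
Joint ranges: [-3.08, 3.08], [-0.24, 2.05], [-1.43, 1.35], [0, 2.5], [-1.52, 4.66], [0.17, 1.96], [-2.89, 2.89]. Speed limits (rad/s): [2.39, 2.39, 3.14, 3.14, 3.14, 3.14, 3.14].

## Interface

Orientations are given as a unit quaternion [x, y, z, w].
In Python, from workcell import monitor, viewer, order gives the robot as it stands.
- The arm moves only by the tool servo_tool, never from a script. Its argument "rows" is a list of rows, each a list of 3 entries, a list of its own where there are three numbers: the shift along the tool's x, y, z each as a share of 0.1 m, from -1 to 1, then the turn, a rotation vector about the tool's x, y, z each as a share of pi/2 rad, from -1 to 1, then the opening, from -1 (shut) to 1 (fully open). In form: [[[x, y, z], [rx, ry, rz], jaw], ...]. A call has 1 to 8 rows; each row is the pose to reach, as a shift and turn from the pose commanded when the call began, along the tool's axes at that moment; what a row does not reach only later rows make up. A row lasts 1/12 s, in which the tool goes at most 41.7 mm and 7.16 degrees, less where a joint would pass 70% of its speed; a pose out of reach is approached as far as the arm can. A call with a number of a shift or a turn outside -1 to 1 is refused whole. A call with a gripper value outside its range is refused whole. The fingers move at their own pace and stop on an object; "newtons" is the grip in N (left out, the last holds). Time passes only in rows, so rows that repeat a pose let the fingers close. It gives the time, the measured TCP pose, the force, the opening and the grip force at its end, in the units of the state.
- monitor.get_obs(): the state, without advancing time (a new reading comes with each control period).
- viewer.grab_frame(name): name is "side" or "top"; returns a dict with "frame" (384x512x3 uint8, red, green, blue), "mtx" (3x3 intrinsics, pixels), "k1" (the pictures are not rectified: a ray, as slopes to the right and down, at radius r is drawn at 1 + k1 r^2 times it, then the intrinsics apply), "R" (3x3) and "t" (3): a world point X has camera coordinates R X + t. Camera axes: x right, y down, z forward; pixel columns grow to the right and rows downward; lengths in m; the calibration is good to about 2 mm. A picture is of the moment at which its call begins. There is no depth.
- order.finish_job(): hands the job in; it is judged then, once.
The state is a dict: "time_s": time; "joints": joint angles; "qvel": joint speeds; "effort": joint torques, N m; "tool_pos": TCP position; "tool_rot": TCP orientation; "contact_force": force on the tool from outside, world axes, zero at the start; "ft_torque": the same for the moment, N m; "gripper_width": finger opening in m; "gripper_force": force on a finger pad.
Only numpy, scipy, OpenCV 4.12 (cv2) and the standard library are available. Lean on these libraries where they do the work, as an engineer would, in place of code of your own. Each camera call takes 0.05 s, during which the arm holds its last target. There are 200 camera calls.

## Working session

There is one attempt and no reset: what is moved stays moved. The work goes in short steps, Python scripts to look and compute and a tool call to move; the robot and the scene stay as the last step left them, time stands still between calls to the robot, and variables do not carry over. Pictures are saved under pics/ and viewed, at most 10 in all, crops included, and the job is handed in when it is done.

Besides the shell and the picture viewer there is one more tool, called after "Request:" as a command line: name --argument value ..., lists and objects as JSON in quotes. servo_tool: Moves the arm, as the interface text tells. Shift numbers are shares of 0.1 m and turn numbers shares of pi/2 rad, none past 1 either way. Its arguments: {"type":"object","properties":{"rows":{"type":"array","items":{"type":"array"}},"newtons":{"type":"number"}},"required":["rows"]}

```bash
mkdir -p pics; ls; cat > h.py <<'E'
import numpy as np, cv2
from workcell import monitor, viewer, order
def grab(n,save=None):
    f=viewer.grab_frame(n)
    if save: cv2.imwrite('pics/'+save,cv2.cvtColor(f['frame'],cv2.COLOR_RGB2BGR))
    return f
def ray(f,uv,z):
    K=np.array(f['mtx']);d=np.array([f['k1'],0,0,0,0.])
    p=cv2.undistortPoints(np.array(uv,float).reshape(-1,1,2),K,d).reshape(-1,2)
    R=np.array(f['R']);t=np.array(f['t']).ravel();c=-R.T@t
    D=np.c_[p,np.ones(len(p))]@R
    return c+D*((z-c[2])/D[:,2])[:,None]
def reds(f,z=0.012):
    h=cv2.cvtColor(f['frame'],cv2.COLOR_RGB2HSV)
    m=(((h[...,0]<8)|(h[...,0]>172))&(h[...,1]>130)&(h[...,2]>70)).astype(np.uint8)
    n,l,s,c=cv2.connectedComponentsWithStats(m)
    return [(c[i].round(1),s[i][:5].tolist(),ray(f,c[i],z)[0].round(3)) for i in range(1,n) if s[i][4]>40]
E
python3 - <<'E'
from h import *
for n in('top','side'):
    f=grab(n,n+'0.png');print(n,(-np.array(f['R']).T@np.array(f['t']).ravel()).round(3))
    for r in reds(f):print(*r)
o=monitor.get_obs();print(o)
E
```

```text
pics
top [ 0.403 -0.037  0.916]
[481.6 118.4] [461, 100, 44, 38, 1190] [ 0.782 -0.628  0.012]
[451.2 139.1] [444, 121, 25, 29, 193] [ 0.725 -0.538  0.012]
[334.9 201. ] [327, 193, 17, 17, 224] [ 0.565 -0.226  0.012]
[234.6 203.7] [227, 196, 16, 17, 216] [0.561 0.02  0.012]
[307.3 249.1] [299, 241, 17, 17, 231] [ 0.449 -0.154  0.012]
side [0.54  0.834 0.662]
[228.5  93.3] [219, 78, 21, 28, 427] [ 0.78  -0.85   0.012]
[229.8 122.4] [220, 117, 21, 11, 144] [ 0.736 -0.533  0.012]
[270.4 166.1] [265, 162, 12, 9, 91] [ 0.564 -0.209  0.012]
[269.1 213.3] [262, 208, 15, 12, 149] [0.56  0.034 0.012]
{'time_s': 0.1, 'joints': array([-1.10150038,  0.50824512, -0.23751214,  1.50098406,  0.12568316,
        1.14885724, -0.15477684]), 'qvel': array([-0.00037859, -0.00343314,  0.00122552, -0.00073798,  0.00126151,
       -0.00051911,  0.00076323]), 'effort': array([-5.11230392e-03, -6.21832180e+01, -2.19462276e+00, -2.50207651e+01,
        1.24779725e-02,  7.71891908e-03, -3.86767056e-06]), 'tool_pos': array([0.22235271, 0.58378754, 0.30313803]), 'tool_rot': array([ 1.80893822e-01,  9.83502341e-01, -7.43571113e-04, -1.30352460e-04]), 'contact_force': array([-0.66433871, -0.26003921,  0.41689559]), 'ft_torque': array([0.044027  , 0.05151494, 0.0152421 ]), 'gripper_force': 0.0, 'gripper_width': 0.08578243489203305}
```

View pics/top0.png

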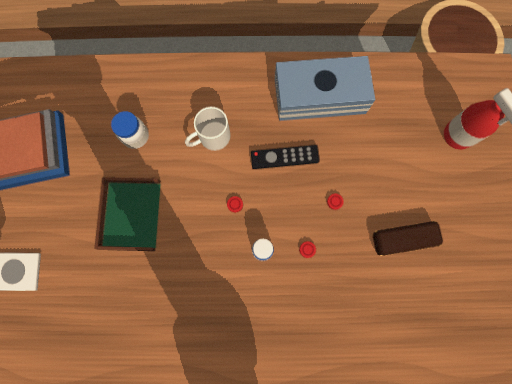

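View pics/side0.png

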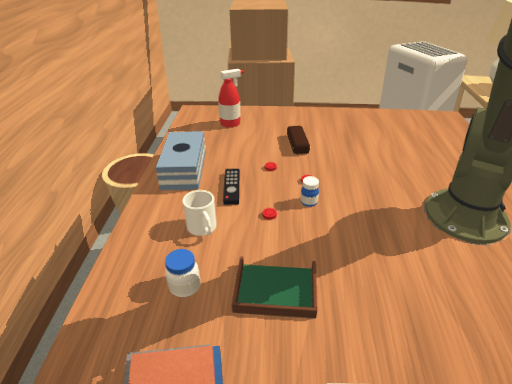

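```bash
python3 - <<'E'
from h import *
f=grab('top');h=cv2.cvtColor(f['frame'],cv2.COLOR_RGB2HSV)
m=((h[...,0]>60)&(h[...,0]<90)&(h[...,1]>100)).astype(np.uint8);m[:,:90]=0;m[:,170:]=0
c=max(cv2.findContours(m,0,1)[0],key=cv2.contourArea)
b=cv2.boxPoints(cv2.minAreaRect(c));print('tray lining',ray(f,b,0).round(3).tolist())
print('rim', ray(f,[(103,179),(159,181),(155,250),(97,249)],.028).round(3).tolist())
print('jarcap',ray(f,[(263,249)],.075).round(3)); print('mug rim',ray(f,[(211,122)],.09).round(3))
print('remote',ray(f,[(251,150),(317,146),(319,162),(253,168)],.02).round(3).tolist())
print('case',ray(f,[(374,238),(377,253)],.04).round(3).tolist())
s=grab('side')
print('tray side: back wall/mouth pts',ray(s,[(243,264),(315,265)],0).round(3).tolist())
E
```

```text
tray lining [[0.464, 0.344, 0.0], [0.627, 0.343, 0.0], [0.615, 0.21, 0.0], [0.454, 0.216, 0.0]]
rim [[0.623, 0.343, 0.028], [0.617, 0.204, 0.028], [0.45, 0.206, 0.028], [0.453, 0.345, 0.028]]
jarcap [[ 0.447 -0.047  0.075]]
mug rim [[0.743 0.071 0.09 ]]
remote [[0.696, -0.021, 0.02], [0.705, -0.187, 0.02], [0.663, -0.19, 0.02], [0.649, -0.026, 0.02]]
case [[0.471, -0.308, 0.04], [0.436, -0.313, 0.04]]
tray side: back wall/mouth pts [[0.616, 0.214, 0.0], [0.445, 0.209, 0.0]]
```

Request:
servo_tool --rows '[[[0,0,0],[0,0,0.77],-1],[[0,0,0],[0,0,0.77],-1],[[0,0,0],[0,0,0.77],-1],[[0,0,0],[0,0,0.77],-1],[[0,0,0],[0,0,0.77],-1],[[0,0,0],[0,0,0.77],-1],[[0,0,0],[0,0,0.77],-1],[[0,0,0],[0,0,0.77],-1]]' --newtons 20

```text
time_s: 0.87
tool_pos: [0.2223, 0.584, 0.3037]
tool_rot: [0.633, 0.774, -0.0, 0.0]
contact_force: [-0.8, -0.8, -0.7]
gripper_width: 0.0003
gripper_force: 0.0
```

Request:
servo_tool --rows '[[[0,0,0.5],[0,0,0.127],-1],[[0,0,0.5],[0,0,0.127],-1],[[0,0,0.5],[0,0,0.127],-1],[[0,0,0.5],[0,0,0.127],-1]]'

```text
time_s: 1.2
tool_pos: [0.2222, 0.5841, 0.2536]
tool_rot: [0.703, 0.711, -0.0, 0.0]
contact_force: [0.4, -0.2, 0.5]
gripper_width: 0.0003
gripper_force: 0.0
```

Request:
servo_tool --rows '[[[-1,0.8,0],[0,0,0],-1],[[-1,0.8,0],[0,0,0],-1],[[-1,0.8,0],[0,0,0],-1],[[-1,0.8,0],[0,0,0],-1]]'

```text
time_s: 1.53
tool_pos: [0.3104, 0.4782, 0.2559]
tool_rot: [0.707, 0.707, 0.001, 0.003]
contact_force: [1.1, -0.5, -0.3]
gripper_width: 0.0001
gripper_force: 0.0
```

Request:
servo_tool --rows '[[[-1,0.8,0],[0,0,0],-1],[[-1,0.8,0],[0,0,0],-1],[[-1,0.8,0],[0,0,0],-1],[[-1,0.8,0],[0,0,0],-1]]'

```text
time_s: 1.87
tool_pos: [0.3905, 0.3783, 0.2558]
tool_rot: [0.707, 0.707, 0.001, 0.003]
contact_force: [1.5, -0.9, -0.4]
gripper_width: -0.0001
gripper_force: 0.0
```

Request:
servo_tool --rows '[[[-1,0.8,0],[0,0,0],-1],[[-1,0.8,0],[0,0,0],-1],[[-1,0.8,0],[0,0,0],-1],[[-1,0.8,0],[0,0,0],-1]]'

```text
time_s: 2.2
tool_pos: [0.4707, 0.2784, 0.2558]
tool_rot: [0.707, 0.707, 0.001, 0.003]
contact_force: [0.0, -0.8, -0.0]
gripper_width: -0.0003
gripper_force: 0.0
```

Request:
servo_tool --rows '[[[-1,0.8,0],[0,0,0],-1],[[-1,0.8,0],[0,0,0],-1],[[-1,0.8,0],[0,0,0],-1],[[-1,0.8,0],[0,0,0],-1]]'

```text
time_s: 2.53
tool_pos: [0.5508, 0.1784, 0.2556]
tool_rot: [0.707, 0.707, 0.001, 0.003]
contact_force: [0.5, -1.5, 0.3]
gripper_width: 0.0002
gripper_force: 0.0
```

Request:
servo_tool --rows '[[[-1,0.2,0],[0,0,0],-1],[[-1,0.2,0],[0,0,0],-1],[[-1,0.2,0],[0,0,0],-1],[[-1,0.2,0],[0,0,0],-1]]'

```text
time_s: 2.87
tool_pos: [0.5677, 0.0805, 0.2554]
tool_rot: [0.707, 0.707, -0.0, 0.002]
contact_force: [-0.4, 0.0, -0.0]
gripper_width: -0.0
gripper_force: 0.0
```

Request:
servo_tool --rows '[[[-1,-0.07,0],[0,0,0],-1],[[-1,-0.07,0],[0,0,0],-1],[[-1,-0.07,0],[0,0,0],-1],[[-1,-0.07,0],[0,0,0],-1]]'

```text
time_s: 3.2
tool_pos: [0.56, -0.0182, 0.2553]
tool_rot: [0.706, 0.708, -0.0, 0.002]
contact_force: [0.4, 0.4, 0.3]
gripper_width: 0.0004
gripper_force: 0.0
```

Request:
servo_tool --rows '[[[-0.15,0,0.8],[0,0,0],-1],[[-0.15,0,0.8],[0,0,0],-1],[[-0.15,0,0.8],[0,0,0],-1],[[-0.15,0,0.8],[0,0,0],-1]]'

```text
time_s: 3.53
tool_pos: [0.5596, -0.0271, 0.1734]
tool_rot: [0.704, 0.71, -0.001, -0.001]
contact_force: [0.4, -0.5, 0.2]
gripper_width: -0.0002
gripper_force: 0.0
```

Request:
servo_tool --rows '[[[0,0,0.3],[0,0,0],-1],[[0,0,0.6],[0,0,0],-1],[[0,0,0.8],[0,0,0],-1],[[0,0,0.8],[0,0,0],-1],[[0,0,0.8],[0,0,0],-1]]'

```text
time_s: 3.95
tool_pos: [0.5611, -0.0272, 0.0956]
tool_rot: [0.704, 0.71, 0.001, 0.0]
contact_force: [0.8, -0.8, 0.8]
gripper_width: 0.0001
gripper_force: 0.0
```

```bash
python3 - <<'E'
from h import *
print(monitor.get_obs()['tool_pos'],monitor.get_obs()['contact_force'])
f=grab('top','top1.png')
for r in reds(f):print(*r)
s=grab('side','s1.png')
for r in reds(s):print(*r)
a=cv2.imread('pics/top1.png')[100:300,80:400];b=cv2.imread('pics/s1.png')[120:320,140:460]
cv2.imwrite('pics/c1.png',cv2.resize(np.vstack([a,b]),None,fx=1.5,fy=1.5))
E
```

```text
[ 0.56113075 -0.02716992  0.09555617] [ 0.78046751 -0.81439447  0.81391388]
[481.6 118.4] [461, 100, 44, 38, 1192] [ 0.782 -0.628  0.012]
[451.2 139.2] [444, 122, 25, 28, 189] [ 0.724 -0.538  0.012]
[334.9 201. ] [327, 193, 17, 17, 224] [ 0.565 -0.226  0.012]
[307.2 249.1] [299, 241, 17, 17, 232] [ 0.449 -0.154  0.012]
[228.5  93.4] [219, 78, 21, 28, 428] [ 0.78  -0.849  0.012]
[229.7 122.4] [220, 117, 21, 11, 142] [ 0.736 -0.533  0.012]
[269.1 213.4] [262, 208, 15, 12, 149] [0.56  0.035 0.012]
```

View pics/c1.png

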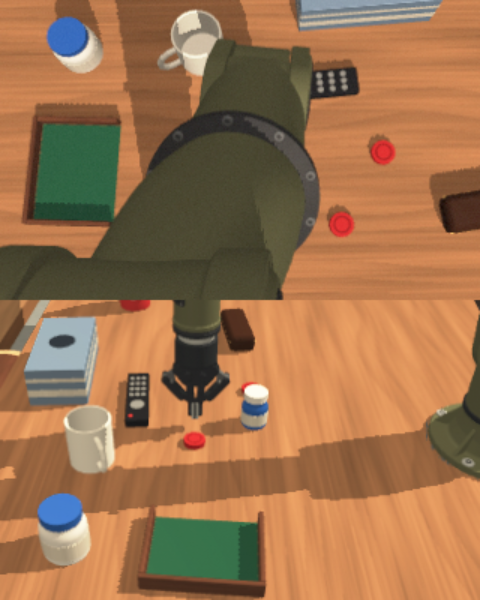

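Request:
servo_tool --rows '[[[0,0,0.17],[0,0,0],-1],[[0,0,0.17],[0,0,0],-1]]'

```text
time_s: 4.22
tool_pos: [0.5605, -0.028, 0.0776]
tool_rot: [0.704, 0.71, 0.001, 0.0]
contact_force: [0.3, 0.1, -0.2]
gripper_width: 0.0003
gripper_force: 0.0
```

Request:
servo_tool --rows '[[[0.05,0,0],[0,0,0],-1],[[0.12,0,0],[0,0,0],-1],[[0.22,0,0],[0,0,0],-1],[[0.34,0,0],[0,0,0],-1],[[0.46,0,0],[0,0,0],-1],[[0.58,0.01,0],[0,0,0],-1],[[0.7,0.02,0],[0,0,0],-1],[[0.82,0.03,0],[0,0,0],-1]]'

```text
time_s: 4.88
tool_pos: [0.5624, 0.0554, 0.0769]
tool_rot: [0.704, 0.71, 0.0, -0.0]
contact_force: [0.4, -0.8, 0.3]
gripper_width: 0.0004
gripper_force: 0.1
```

```bash
python3 - <<'E'
from h import *
print(monitor.get_obs()['tool_pos'],monitor.get_obs()['contact_force'])
s=grab('side')
for r in reds(s)[2:]:print(*r)
E
```

```text
[0.56241736 0.05538008 0.07689229] [ 0.39957713 -0.83646382  0.32072095]
[268.1 228.3] [261, 222, 15, 13, 164] [0.561 0.096 0.012]
```

Request:
servo_tool --rows '[[[0.1,0.01,0],[0,0,0],-1],[[0.22,0.02,0],[0,0,0],-1],[[0.34,0.03,0],[0,0,0],-1],[[0.47,0.04,0],[0,0,0],-1],[[0.6,0.05,0],[0,0,0],-1],[[0.73,0.06,0],[0,0,0],-1],[[0.86,0.07,0],[0,0,0],-1],[[1,0.08,0],[0,0,0],-1]]'

```text
time_s: 5.6
tool_pos: [0.5697, 0.1549, 0.0769]
tool_rot: [0.704, 0.71, -0.0, 0.0]
contact_force: [-0.4, 0.1, 0.3]
gripper_width: 0.0
gripper_force: 0.0
```

Request:
servo_tool --rows '[[[0.13,0.01,0],[0,0,0],-1],[[0.26,0.02,0],[0,0,0],-1],[[0.39,0.03,0],[0,0,0],-1],[[0.52,0.04,0],[0,0,0],-1],[[0.64,0.05,0],[0,0,0],-1],[[0.75,0.06,0],[0,0,0],-1],[[0.85,0.07,0],[0,0,0],-1],[[0.94,0.08,0],[0,0,0],-1]]'

```text
time_s: 6.27
tool_pos: [0.577, 0.2488, 0.0768]
tool_rot: [0.704, 0.71, -0.0, -0.0]
contact_force: [1.0, -0.9, -0.1]
gripper_width: 0.0003
gripper_force: 0.1
```

Request:
servo_tool --rows '[[[0.07,0,0],[0,0,0],-1],[[0.1,0,0],[0,0,0],-1],[[0.1,0,0],[0,0,0],-1]]'

```text
time_s: 6.52
tool_pos: [0.5767, 0.2586, 0.0768]
tool_rot: [0.704, 0.71, 0.0, -0.0]
contact_force: [0.5, 0.1, -0.1]
gripper_width: -0.0001
gripper_force: 0.0
```

```bash
python3 - <<'E'
from h import *
print(monitor.get_obs()['tool_pos'],monitor.get_obs()['contact_force'])
s=grab('side','s2.png')
for r in reds(s)[2:]:print(*r)
cv2.imwrite('pics/c2.png',cv2.resize(cv2.imread('pics/s2.png')[140:330,140:400],None,fx=2,fy=2))
E
```

```text
[0.57668577 0.25857351 0.07678334] [ 0.48941619  0.1212009  -0.09161997]
[263.8 289.3] [255, 281, 19, 17, 249] [0.563 0.298 0.012]
```

View pics/c2.png

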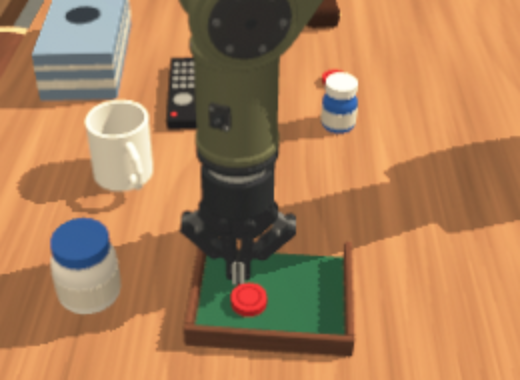

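Request:
servo_tool --rows '[[[-0.3,0,0],[0,0,0],-1],[[-0.5,0,-0.4],[0,0,0],-1],[[-0.8,0,-0.4],[0,0,0],-1],[[-1,0,-0.4],[0,0,0],-1]]'

```text
time_s: 6.9
tool_pos: [0.5788, 0.1539, 0.1191]
tool_rot: [0.705, 0.709, 0.001, 0.002]
contact_force: [-0.7, -1.3, -0.6]
gripper_width: -0.0003
gripper_force: 0.0
```

Request:
servo_tool --rows '[[[-1,0,0],[0,0,0],-1],[[-1,0,0],[0,0,0],-1],[[-1,0,0],[0,0,0],-1]]'

```text
time_s: 7.15
tool_pos: [0.578, 0.0496, 0.1173]
tool_rot: [0.707, 0.707, -0.002, 0.002]
contact_force: [0.3, -1.0, -0.3]
gripper_width: -0.0003
gripper_force: 0.0
```

Request:
servo_tool --rows '[[[-1,0,0],[0,0,0],-1],[[-1,0,0],[0,0,0],-1],[[-1,0,0],[0,0,0],-1]]'

```text
time_s: 7.4
tool_pos: [0.5782, -0.0504, 0.1173]
tool_rot: [0.707, 0.707, -0.002, 0.002]
contact_force: [-0.2, -1.1, 0.5]
gripper_width: 0.0003
gripper_force: 0.0
```

Request:
servo_tool --rows '[[[-1,0,0],[0,0,0],-1],[[-1,0,0],[0,0,0],-1],[[-1,0,0],[0,0,0],-1]]'

```text
time_s: 7.65
tool_pos: [0.5784, -0.1505, 0.1173]
tool_rot: [0.707, 0.707, -0.002, 0.002]
contact_force: [0.3, -1.9, -0.3]
gripper_width: 0.0001
gripper_force: 0.0
```

Request:
servo_tool --rows '[[[-1,-0.1,0],[0,0,0],-1],[[-1,-0.1,0],[0,0,0],-1],[[-1,-0.1,0],[0,0,0],-1],[[-1,-0.1,0],[0,0,-0.057],-1]]'

```text
time_s: 7.98
tool_pos: [0.568, -0.2505, 0.1171]
tool_rot: [0.676, 0.737, -0.002, 0.001]
contact_force: [0.5, -0.9, -0.4]
gripper_width: 0.0002
gripper_force: 0.0
```

```bash
python3 - <<'E'
from h import *
print(monitor.get_obs()['tool_pos'],monitor.get_obs()['tool_rot'])
for n in('top','side'):
  for r in reds(grab(n)):
    if r[1][4]<300:print(n,*r)
E
```

```text
[ 0.5680036  -0.250472    0.11706449] [ 0.67591329  0.73697701 -0.00209618  0.00131492]
top [334.9 201. ] [327, 193, 17, 17, 224] [ 0.565 -0.226  0.012]
top [127.  203.7] [119, 196, 17, 17, 222] [0.564 0.285 0.012]
top [307.2 249.1] [299, 241, 17, 17, 231] [ 0.449 -0.154  0.012]
side [229.7 122.5] [220, 117, 21, 11, 143] [ 0.736 -0.532  0.012]
side [270.4 166.1] [265, 162, 12, 9, 91] [ 0.564 -0.209  0.012]
side [263.8 289.3] [255, 281, 19, 17, 249] [0.563 0.298 0.012]
```

Request:
servo_tool --rows '[[[-0.2,0,0],[0,0,-0.017],-1],[[-0.2,0,0],[0,0,-0.017],-1],[[-0.2,0,0.2],[0,0,-0.017],-1],[[-0.2,0,0.4],[0,0,-0.017],-1],[[-0.2,0,0.4],[0,0,-0.017],-1]]'

```text
time_s: 8.5
tool_pos: [0.5708, -0.2601, 0.0737]
tool_rot: [0.663, 0.749, -0.001, -0.003]
contact_force: [-0.9, 0.6, -0.4]
gripper_width: -0.0002
gripper_force: 0.0
```

Request:
servo_tool --rows '[[[0.05,0,0],[0,0,0],-1],[[0.12,0,0],[0,0,0],-1],[[0.2,0,0],[0,0,0],-1],[[0.3,0,0],[0,0,0],-1],[[0.4,0,0],[0,0,0],-1],[[0.52,0,0],[0,0,0],-1],[[0.64,0,0],[0,0,0],-1],[[0.76,0,0],[0,0,0],-1]]'

```text
time_s: 9.17
tool_pos: [0.5631, -0.1852, 0.0771]
tool_rot: [0.662, 0.75, 0.0, 0.0]
contact_force: [-0.1, 0.5, 0.6]
gripper_width: 0.0002
gripper_force: 0.1
```

```bash
python3 - <<'E'
from h import *
print(monitor.get_obs()['tool_pos'],monitor.get_obs()['tool_rot'])
for n in('top','side'):
  for r in reds(grab(n)):
    if r[1][4]<300:print(n,*r)
E
```

```text
[ 0.5630632  -0.18519543  0.07714331] [6.61881097e-01 7.49608822e-01 1.61944890e-04 4.44238363e-05]
top [451.2 139.1] [444, 121, 25, 29, 192] [ 0.725 -0.538  0.012]
top [126.9 203.7] [119, 196, 17, 17, 224] [0.564 0.285 0.012]
top [307.1 204.7] [299, 197, 17, 17, 227] [ 0.557 -0.157  0.012]
side [229.7 122.5] [220, 117, 21, 11, 143] [ 0.736 -0.532  0.012]
side [272.3 178.3] [266, 174, 13, 10, 109] [ 0.556 -0.138  0.012]
side [263.8 289.3] [255, 281, 19, 17, 249] [0.563 0.298 0.012]
```

Request:
servo_tool --rows '[[[0.12,0,0],[0,0,0],-1],[[0.24,0,0],[0,0,0],-1],[[0.37,0,0],[0,0,0],-1],[[0.5,0,0],[0,0,0],-1],[[0.62,0,0],[0,0,0],-1],[[0.75,0,0],[0,0,0],-1],[[0.88,0,0],[0,0,0],-1],[[1,0,0],[0,0,0],-1]]'

```text
time_s: 9.93
tool_pos: [0.5506, -0.0859, 0.0769]
tool_rot: [0.662, 0.75, 0.0, -0.0]
contact_force: [0.0, 0.0, 0.0]
gripper_width: 0.0007
gripper_force: 0.1
```

Request:
servo_tool --rows '[[[0.12,0,0],[0,0,0],-1],[[0.24,0,0],[0,0,0],-1],[[0.37,0,0],[0,0,0],-1],[[0.5,0,0],[0,0,0],-1],[[0.62,0,0],[0,0,0],-1],[[0.75,0,0],[0,0,0],-1],[[0.88,0,0],[0,0,0],-1],[[1,0,0],[0,0,0],-1]]'

```text
time_s: 10.6
tool_pos: [0.5383, 0.0129, 0.0769]
tool_rot: [0.662, 0.75, 0.0, -0.0]
contact_force: [-0.4, 0.0, -0.0]
gripper_width: 0.0002
gripper_force: 0.1
```

```bash
python3 - <<'E'
from h import *
print(monitor.get_obs()['tool_pos'],monitor.get_obs()['tool_rot'])
for n in('top','side'):
  for r in reds(grab(n)):
    if r[1][4]<300:print(n,*r)
E
```

```text
[0.53827172 0.01294254 0.07688958] [ 6.61978745e-01  7.49522608e-01  2.16521123e-05 -1.97787562e-05]
top [451.2 139.1] [444, 121, 25, 29, 190] [ 0.725 -0.538  0.012]
top [126.9 203.7] [119, 196, 17, 17, 223] [0.564 0.285 0.012]
top [307.3 249.1] [299, 241, 17, 17, 233] [ 0.449 -0.154  0.012]
side [229.7 122.5] [220, 117, 21, 11, 143] [ 0.736 -0.532  0.012]
side [279.7 219.1] [272, 213, 16, 13, 158] [0.531 0.058 0.012]
side [263.8 289.3] [255, 281, 19, 17, 249] [0.563 0.298 0.012]
```

Request:
servo_tool --rows '[[[0.12,0,0],[0,0,0],-1],[[0.24,0,0],[0,0,0],-1],[[0.37,0,0],[0,0,0],-1],[[0.5,0,0],[0,0,0],-1],[[0.62,0,0],[0,0,0],-1],[[0.75,0,0],[0,0,0],-1],[[0.88,0,0],[0,0,0],-1],[[1,0,0],[0,0,0],-1]]'

```text
time_s: 11.37
tool_pos: [0.5259, 0.1122, 0.0769]
tool_rot: [0.662, 0.749, 0.0, -0.0]
contact_force: [-0.3, 0.8, 0.5]
gripper_width: 0.0001
gripper_force: 0.1
```

Request:
servo_tool --rows '[[[0.12,0,0],[0,0,0],-1],[[0.24,0,0],[0,0,0],-1],[[0.37,0,0],[0,0,0],-1],[[0.5,0,0],[0,0,0],-1],[[0.62,0,0],[0,0,0],-1],[[0.75,0,0],[0,0,0],-1],[[0.88,0,0],[0,0,0],-1],[[1,0,0],[0,0,0],-1]]'

```text
time_s: 12.03
tool_pos: [0.5135, 0.2115, 0.0769]
tool_rot: [0.662, 0.75, 0.0, -0.0]
contact_force: [0.3, -0.1, 0.9]
gripper_width: 0.0001
gripper_force: 0.1
```

Request:
servo_tool --rows '[[[0.1,0,0],[0,0,0],-1],[[0.18,0,0],[0,0,0],-1],[[0.25,0,0],[0,0,0],-1],[[0.31,0,0],[0,0,0],-1],[[0.36,0,0],[0,0,0],-1],[[0.38,0,0],[0,0,0],-1]]'

```text
time_s: 12.53
tool_pos: [0.509, 0.2485, 0.0768]
tool_rot: [0.662, 0.75, 0.0, -0.0]
contact_force: [0.9, -1.6, -0.6]
gripper_width: 0.0001
gripper_force: 0.1
```

Request:
servo_tool --rows '[[[-0.25,0,0],[0,0,0],-1],[[-0.5,0,-0.3],[0,0,0.074],-1],[[-0.9,0,-0.9],[0,0,0.074],-1],[[-1,0,-1],[0,0,0.074],-1]]'

```text
time_s: 12.87
tool_pos: [0.5208, 0.1489, 0.1754]
tool_rot: [0.705, 0.709, -0.001, -0.0]
contact_force: [1.4, 0.5, -0.2]
gripper_width: 0.0001
gripper_force: 0.0
```

```bash
python3 - <<'E'
from h import *
print(monitor.get_obs()['tool_pos'],monitor.get_obs()['tool_rot'])
for n in('top','side'):
  for r in reds(grab(n)):
    if r[1][4]<300:print(n,*r)
E
```

```text
[0.52084238 0.14893359 0.17539415] [ 7.04806609e-01  7.09398862e-01 -9.08189526e-04 -2.72582389e-04]
top [451.2 139.1] [444, 121, 25, 29, 191] [ 0.725 -0.538  0.012]
top [133.5 230.5] [129, 225, 9, 12, 77] [0.498 0.265 0.012]
top [307.2 249.1] [299, 241, 17, 17, 229] [ 0.449 -0.154  0.012]
side [229.7 122.5] [220, 117, 21, 11, 143] [ 0.736 -0.532  0.012]
side [291.6 286.9] [283, 279, 18, 17, 250] [0.502 0.288 0.012]
side [263.8 289.3] [255, 281, 19, 17, 249] [0.563 0.298 0.012]
```

Request:
servo_tool --rows '[[[-1,-0.3,0],[0,0,0],-1],[[-1,-0.3,0],[0,0,0],-1],[[-1,-0.3,0],[0,0,0],-1],[[-1,-0.3,0],[0,0,0],-1]]'

```text
time_s: 13.3
tool_pos: [0.4902, 0.0445, 0.1746]
tool_rot: [0.707, 0.707, -0.001, 0.0]
contact_force: [0.0, 1.0, 0.1]
gripper_width: 0.0002
gripper_force: 0.0
```

Request:
servo_tool --rows '[[[-1,-0.4,0],[0,0,0],-1],[[-1,-0.4,0],[0,0,0],-1],[[-1,-0.4,0],[0,0,0],-1],[[-1,-0.4,0],[0,0,0],-1]]'

```text
time_s: 13.63
tool_pos: [0.4506, -0.0549, 0.1746]
tool_rot: [0.707, 0.707, -0.001, 0.0]
contact_force: [-0.3, 0.1, -0.3]
gripper_width: 0.0001
gripper_force: 0.0
```

Request:
servo_tool --rows '[[[-1,-0.48,0],[0,0,0],-1],[[-1,-0.48,0],[0,0,0],-1],[[-1,-0.48,0],[0,0,0],-1],[[-1,-0.48,0],[0,0,0],-1],[[-1,-0.48,0],[0,0,0],-1]]'

```text
time_s: 14.05
tool_pos: [0.4054, -0.1513, 0.1746]
tool_rot: [0.706, 0.709, 0.0, 0.0]
contact_force: [-0.1, 0.3, -0.8]
gripper_width: -0.0
gripper_force: 0.0
```

Request:
servo_tool --rows '[[[-0.03,-0.03,0.2],[0,0,0],-1],[[-0.03,-0.03,0.5],[0,0,0],-1],[[-0.03,-0.03,0.8],[0,0,0],-1],[[-0.03,-0.03,0.95],[0,0,0],-1],[[-0.03,-0.03,0.97],[0,0,0],-1],[[-0.03,-0.03,0.97],[0,0,0],-1]]'

```text
time_s: 14.55
tool_pos: [0.4029, -0.1521, 0.0769]
tool_rot: [0.704, 0.71, -0.0, -0.001]
contact_force: [0.7, 0.2, 0.1]
gripper_width: -0.0
gripper_force: 0.0
```

Request:
servo_tool --rows '[[[0,0.05,0],[0,0,0],-1],[[0,0.12,0],[0,0,0],-1],[[0,0.2,0],[0,0,0],-1],[[0,0.3,0],[0,0,0],-1],[[0,0.4,0],[0,0,0],-1],[[0,0.5,0],[0,0,0],-1],[[0,0.58,0],[0,0,0],-1],[[0,0.6,0],[0,0,0],-1]]'

```text
time_s: 15.22
tool_pos: [0.4632, -0.1531, 0.078]
tool_rot: [0.704, 0.71, -0.0, -0.001]
contact_force: [-6.9, 0.0, 12.6]
gripper_width: 0.0001
gripper_force: 6.7
```

```bash
python3 - <<'E'
from h import *
print(monitor.get_obs()['tool_pos'],monitor.get_obs()['tool_rot'])
for n in('top','side'):
  for r in reds(grab(n,n+'3.png')):
    if r[1][4]<300:print(n,*r)
a=cv2.imread('pics/top3.png')[100:300,80:400];b=cv2.imread('pics/side3.png')[120:320,140:460]
cv2.imwrite('pics/c3.png',cv2.resize(np.vstack([a,b]),None,fx=1.5,fy=1.5))
E
```

```text
[ 0.46316376 -0.15311529  0.0780279 ] [ 7.04352199e-01  7.09850415e-01 -3.00143057e-04 -5.28235080e-04]
top [451.2 139.1] [444, 121, 25, 29, 191] [ 0.725 -0.538  0.012]
top [126.9 203.7] [119, 196, 17, 17, 223] [0.564 0.285 0.012]
top [129.4 228.3] [121, 220, 17, 17, 226] [0.503 0.276 0.012]
side [229.7 122.5] [220, 117, 21, 11, 143] [ 0.736 -0.532  0.012]
side [293.7 179. ] [288, 175, 13, 9, 99] [ 0.49  -0.137  0.012]
side [291.6 286.9] [283, 279, 18, 17, 250] [0.502 0.288 0.012]
side [263.8 289.3] [255, 281, 19, 17, 249] [0.563 0.298 0.012]
```

View pics/c3.png

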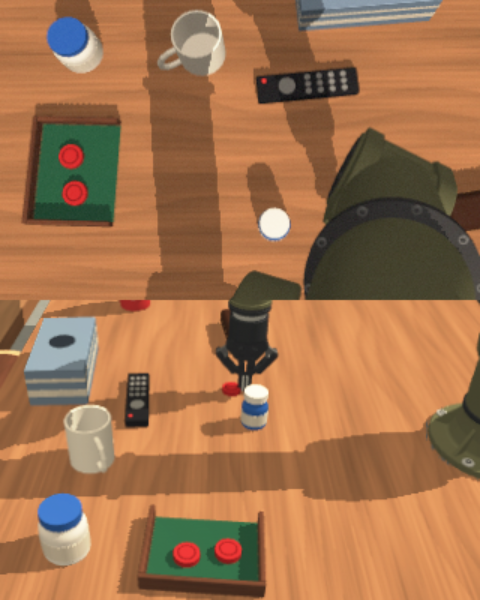

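Request:
servo_tool --rows '[[[0,-0.1,0],[0,0,0],-1],[[0,-0.3,0],[0,0,0],-1],[[0,-0.5,0],[0,0,0],-1],[[0,-0.5,-0.2],[0,0,0],-1]]'

```text
time_s: 15.65
tool_pos: [0.4078, -0.153, 0.0956]
tool_rot: [0.705, 0.709, -0.002, -0.004]
contact_force: [-1.2, 0.1, -0.5]
gripper_width: -0.0002
gripper_force: 0.0
```

```bash
python3 - <<'E'
from h import *
o=monitor.get_obs();print(o['tool_pos'],o['tool_rot'],o['joints'].round(2))
for r in reds(grab('side')): print(*r)
E
```

```text
[ 0.40783181 -0.15300543  0.09561771] [ 0.70500268  0.70919088 -0.0021379  -0.0038644 ] [ 0.2   0.55  0.15  2.23 -0.22  0.38  0.53]
[228.5  93.4] [219, 78, 21, 28, 428] [ 0.78  -0.849  0.012]
[229.7 122.5] [220, 117, 21, 11, 143] [ 0.736 -0.532  0.012]
[293.4 179. ] [287, 175, 13, 9, 100] [ 0.491 -0.137  0.012]
[291.6 286.9] [283, 279, 18, 17, 250] [0.502 0.288 0.012]
[263.9 289.4] [255, 281, 19, 17, 250] [0.563 0.298 0.012]
```

Request:
servo_tool --rows '[[[0,0,0],[0,0,0.6],-1],[[0,0,0],[0,0,0.6],-1],[[0,0,0],[0,0,0.6],-1],[[0,0,0],[0,0,0.6],-1],[[0,0,0],[0,0,0.6],-1],[[0,0,0],[0,0,0.6],-1],[[0,0,0],[0,0,0.6],-1],[[0,0,0],[0,0,0.6],-1]]'

```text
time_s: 16.37
tool_pos: [0.4137, -0.1536, 0.0978]
tool_rot: [0.951, 0.31, 0.0, 0.0]
contact_force: [-0.2, -0.1, -0.8]
gripper_width: 0.0
gripper_force: 0.0
```

Request:
servo_tool --rows '[[[0,0,0],[0,0,0.4],-1],[[0,0,0],[0,0,0.4],-1],[[0,0,0],[0,0,0.4],-1],[[0,0,0],[0,0,0.4],-1],[[0,0,0],[0,0,0.4],-1],[[0,0,0],[0,0,0.4],-1],[[0,0,0],[0,0,0.4],-1]]'

```text
time_s: 16.95
tool_pos: [0.4133, -0.1535, 0.0977]
tool_rot: [1.0, 0.006, 0.0, 0.0]
contact_force: [-0.3, 0.5, 0.2]
gripper_width: -0.0001
gripper_force: 0.0
```

Request:
servo_tool --rows '[[[0.1,-0.02,0.2],[0,0,0],-1],[[0.2,-0.02,0.2],[0,0,0],-1],[[0.3,-0.02,0.2],[0,0,0],-1],[[0.36,-0.02,0.2],[0,0,0],-1],[[0.42,-0.02,0.2],[0,0,0],-1],[[0.48,-0.02,0.2],[0,0,0],-1],[[0.56,-0.02,0.2],[0,0,0],-1],[[0.64,-0.02,0.2],[0,0,0],-1]]'

```text
time_s: 17.62
tool_pos: [0.4772, -0.1511, 0.078]
tool_rot: [1.0, 0.004, 0.0, 0.0]
contact_force: [-0.1, 0.4, -0.1]
gripper_width: 0.0002
gripper_force: 0.1
```

Request:
servo_tool --rows '[[[0.09,0,0],[0,0,0],-1],[[0.18,0,0],[0,0,0],-1],[[0.27,0,0],[0,0,0],-1],[[0.34,0,0],[0,0,0],-1],[[0.39,0,0],[0,0,0],-1],[[0.42,0,0],[0,0,0],-1]]'

```text
time_s: 18.12
tool_pos: [0.5193, -0.1508, 0.0776]
tool_rot: [1.0, 0.004, 0.0, 0.0]
contact_force: [0.2, 0.1, -0.6]
gripper_width: 0.0
gripper_force: 0.1
```

```bash
python3 - <<'E'
from h import *
o=monitor.get_obs();print(o['tool_pos'],o['tool_rot'],o['joints'].round(2))
for r in reds(grab('side'))[2:]: print(*r)
E
```

```text
[ 0.51925579 -0.15076754  0.07759848] [9.99992190e-01 3.95075010e-03 2.36757113e-05 1.08823252e-04] [-0.14  0.76  0.61  1.98 -0.73  0.64 -0.61]
[274.4 178.5] [268, 174, 13, 10, 106] [ 0.549 -0.137  0.012]
[291.6 286.9] [283, 279, 18, 17, 251] [0.503 0.288 0.012]
[263.8 289.3] [255, 281, 19, 17, 249] [0.563 0.298 0.012]
```

Request:
servo_tool --rows '[[[-0.2,0,0],[0,0,0],-1],[[-0.4,0,-0.3],[0,0,0],-1],[[-0.4,0,-0.5],[0,0,0],-1],[[-0.4,0,-0.5],[0,0,0],-1]]'

```text
time_s: 18.5
tool_pos: [0.4782, -0.1522, 0.1307]
tool_rot: [1.0, 0.003, 0.002, 0.0]
contact_force: [0.8, -1.4, -0.3]
gripper_width: 0.0001
gripper_force: 0.0
```

Request:
servo_tool --rows '[[[0.1,0.2,0],[0,0,-0.55],-1],[[0.2,0.46,0],[0,0,-0.55],-1],[[0.4,0.46,0],[0,0,-0.55],-1],[[0.6,0.46,0],[0,0,-0.55],-1],[[0.72,0.46,0],[0,0,-0.55],-1],[[0.72,0.46,0],[0,0,-0.55],-1],[[0.72,0.46,0],[0,0,-0.55],-1],[[0.72,0.46,0],[0,0,-0.55],-1]]'

```text
time_s: 19.17
tool_pos: [0.5508, -0.1967, 0.1272]
tool_rot: [0.906, 0.424, 0.0, -0.0]
contact_force: [-0.5, 0.1, 0.1]
gripper_width: -0.0002
gripper_force: 0.0
```

Request:
servo_tool --rows '[[[0,0,0],[0,0,-0.469],-1],[[0,0,0],[0,0,-0.469],-1],[[0,0,0],[0,0,-0.469],-1],[[0,0,0],[0,0,-0.469],-1],[[0,0,0],[0,0,-0.469],-1],[[0,0,0],[0,0,-0.469],-1],[[0,0,0],[0,0,-0.469],-1],[[0,0,0],[0,0,-0.469],-1]]'

```text
time_s: 19.83
tool_pos: [0.5506, -0.1966, 0.1275]
tool_rot: [0.696, 0.718, 0.0, -0.0]
contact_force: [-0.5, 0.5, 0.3]
gripper_width: 0.0005
gripper_force: 0.0
```

```bash
python3 - <<'E'
from h import *
for n in('top','side'):
  for r in reds(grab(n)):
    if r[1][4]<300:print(n,*r)
E
```

```text
top [451.2 139.1] [444, 121, 25, 29, 191] [ 0.725 -0.538  0.012]
top [126.9 203.7] [119, 196, 17, 17, 221] [0.564 0.285 0.012]
top [304.8 207. ] [298, 199, 16, 18, 196] [ 0.552 -0.152  0.012]
top [129.4 228.3] [121, 220, 17, 17, 227] [0.503 0.276 0.012]
side [229.8 122.4] [220, 117, 21, 11, 144] [ 0.736 -0.533  0.012]
side [274.3 178.4] [268, 174, 13, 10, 107] [ 0.55  -0.138  0.012]
side [291.6 286.9] [283, 279, 18, 17, 250] [0.502 0.288 0.012]
side [263.9 289.4] [255, 281, 19, 17, 250] [0.563 0.298 0.012]
```

Request:
servo_tool --rows '[[[0,0,0.25],[0,0,0],-1],[[0,0,0.45],[0,0,0],-1],[[0,0,0.5],[0,0,0],-1],[[0,0,0.5],[0,0,0],-1]]'

```text
time_s: 20.27
tool_pos: [0.55, -0.1961, 0.0762]
tool_rot: [0.695, 0.719, -0.001, -0.001]
contact_force: [-0.1, -0.5, 0.2]
gripper_width: 0.0001
gripper_force: 0.0
```

Request:
servo_tool --rows '[[[0.05,0,0],[0,0,0],-1],[[0.12,0,0],[0,0,0],-1],[[0.2,0,0],[0,0,0],-1],[[0.3,0,0],[0,0,0],-1],[[0.4,0,0],[0,0,0],-1],[[0.52,0,0],[0,0,0],-1],[[0.64,0,0],[0,0,0],-1],[[0.76,0,0],[0,0,0],-1]]'

```text
time_s: 20.93
tool_pos: [0.5479, -0.1189, 0.0778]
tool_rot: [0.694, 0.72, 0.0, -0.0]
contact_force: [0.8, -0.0, 0.7]
gripper_width: -0.0004
gripper_force: 0.1
```

Request:
servo_tool --rows '[[[0.12,0,0],[0,0,0],-1],[[0.24,0,0],[0,0,0],-1],[[0.37,0,0],[0,0,0],-1],[[0.5,0,0],[0,0,0],-1],[[0.62,0,0],[0,0,0],-1],[[0.75,0,0],[0,0,0],-1],[[0.88,0,0],[0,0,0],-1],[[1,0,0],[0,0,0],-1]]'

```text
time_s: 21.6
tool_pos: [0.5441, -0.0192, 0.0776]
tool_rot: [0.694, 0.72, -0.0, -0.0]
contact_force: [0.8, 0.0, -0.1]
gripper_width: -0.0
gripper_force: 0.1
```

```bash
python3 - <<'E'
from h import *
for n in('top','side'):
  for r in reds(grab(n)):
    if r[1][4]<300:print(n,*r)
E
```

```text
top [451.2 139.2] [444, 122, 25, 28, 189] [ 0.724 -0.538  0.012]
top [127.  203.8] [119, 196, 17, 17, 223] [0.564 0.285 0.012]
top [127.  225.2] [121, 220, 15, 13, 104] [0.511 0.282 0.012]
side [229.7 122.5] [220, 117, 21, 11, 143] [ 0.736 -0.532  0.012]
side [275.5 211.7] [269, 206, 14, 12, 147] [0.543 0.026 0.012]
side [291.6 286.9] [283, 279, 18, 17, 251] [0.503 0.288 0.012]
side [263.8 289.3] [255, 281, 19, 17, 249] [0.563 0.298 0.012]
```

Request:
servo_tool --rows '[[[0.12,0,0],[0,0,0],-1],[[0.24,0,0],[0,0,0],-1],[[0.37,0,0],[0,0,0],-1],[[0.5,0,0],[0,0,0],-1],[[0.62,0,0],[0,0,0],-1],[[0.75,0,0],[0,0,0],-1],[[0.88,0,0],[0,0,0],-1],[[1,0,0],[0,0,0],-1]]'

```text
time_s: 22.37
tool_pos: [0.5404, 0.0806, 0.0777]
tool_rot: [0.694, 0.72, 0.0, -0.0]
contact_force: [0.4, -0.3, -0.2]
gripper_width: -0.0002
gripper_force: 0.1
```

Request:
servo_tool --rows '[[[0.12,0,0],[0,0,0],-1],[[0.24,0,0],[0,0,0],-1],[[0.37,0,0],[0,0,0],-1],[[0.5,0,0],[0,0,0],-1],[[0.62,0,0],[0,0,0],-1],[[0.75,0,0],[0,0,0],-1],[[0.88,0,0],[0,0,0],-1],[[1,0,0],[0,0,0],-1]]'

```text
time_s: 23.03
tool_pos: [0.5367, 0.1807, 0.0777]
tool_rot: [0.694, 0.72, 0.0, -0.0]
contact_force: [0.2, -0.2, 0.1]
gripper_width: 0.0
gripper_force: 0.1
```

Request:
servo_tool --rows '[[[0.1,0,0],[0,0,0],-1],[[0.18,0,0],[0,0,0],-1],[[0.25,0,0],[0,0,0],-1],[[0.31,0,0],[0,0,0],-1],[[0.36,0,0],[0,0,0],-1],[[0.37,0,0],[0,0,0],-1]]'

```text
time_s: 23.53
tool_pos: [0.5354, 0.2171, 0.0776]
tool_rot: [0.694, 0.72, 0.0, -0.0]
contact_force: [0.7, 0.1, -0.0]
gripper_width: 0.0
gripper_force: 0.0
```

Request:
servo_tool --rows '[[[-0.25,0,0],[0,0,0],-1],[[-0.5,0,-0.3],[0,0,0],-1],[[-0.9,0,-0.9],[0,0,0],-1],[[-1,0,-1],[0,0,0],-1]]'

```text
time_s: 23.87
tool_pos: [0.5386, 0.1163, 0.1762]
tool_rot: [0.694, 0.72, -0.001, -0.0]
contact_force: [0.9, 1.1, -0.7]
gripper_width: 0.0
gripper_force: 0.0
```

Request:
servo_tool --rows '[[[-1,0,-1],[0,0,0],-1],[[-1,0,-1],[0,0,0],-1],[[-1,0,-1],[0,0,0],-1],[[-1,0,-1],[0,0,0],-1],[[-1,0,-1],[0,0,0],-1]]'

```text
time_s: 24.28
tool_pos: [0.5439, 0.0127, 0.2793]
tool_rot: [0.696, 0.718, 0.002, 0.003]
contact_force: [0.8, -0.2, -1.2]
gripper_width: 0.0001
gripper_force: 0.0
```

```bash
python3 - <<'E'
from h import *
for n in('top','side'):
  for r in reds(grab(n,n+'4.png')):
    if r[1][4]<300:print(n,*r)
a=cv2.imread('pics/top4.png')[100:300,80:400];b=cv2.imread('pics/side4.png')[120:320,140:460]
cv2.imwrite('pics/c4.png',cv2.resize(np.vstack([a,b]),None,fx=1.5,fy=1.5))
E
```

```text
top [451.2 139.2] [444, 122, 25, 28, 190] [ 0.724 -0.538  0.012]
side [229.7 122.5] [220, 117, 21, 11, 143] [ 0.736 -0.532  0.012]
side [263.9 289.2] [255, 281, 19, 17, 252] [0.563 0.298 0.012]
```

View pics/c4.png

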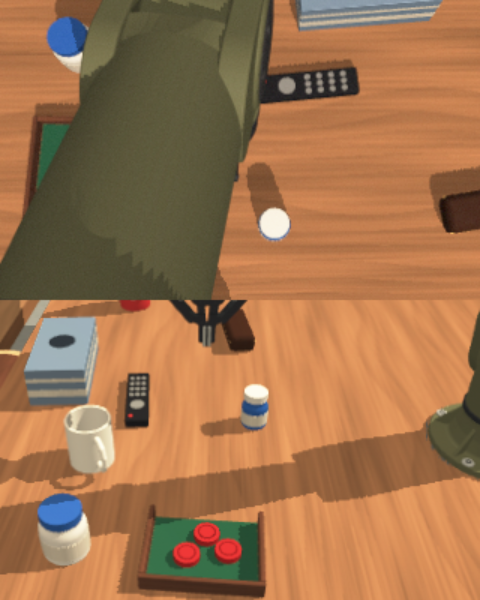

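The side view shows all three counters in the tray, around crop pixels (186,553), (228,549) and (206,533). I'll move the arm aside and check from the top.

Request:
servo_tool --rows '[[[-1,0,0],[0,0,0],-1],[[-1,0,0],[0,0,0],-1],[[-1,0,0],[0,0,0],-1]]'

```text
time_s: 24.63
tool_pos: [0.5458, -0.0857, 0.2742]
tool_rot: [0.694, 0.72, -0.002, 0.0]
contact_force: [-0.6, -1.4, 0.6]
gripper_width: 0.0002
gripper_force: 0.0
```

Request:
servo_tool --rows '[[[-1,0,0],[0,0,0],-1],[[-1,0,0],[0,0,0],-1],[[-1,0,0],[0,0,0],-1],[[-1,0,0],[0,0,0],-1],[[-1,0,0],[0,0,0],-1],[[-1,0,0],[0,0,0],-1]]'

```text
time_s: 25.13
tool_pos: [0.5505, -0.1795, 0.2741]
tool_rot: [0.693, 0.721, -0.0, -0.002]
contact_force: [0.4, 0.6, 0.2]
gripper_width: 0.0002
gripper_force: 0.0
```

```bash
python3 - <<'E'
from h import *
for r in reds(grab('top','top5.png')): print(*r)
cv2.imwrite('pics/c5.png',cv2.resize(cv2.imread('pics/top5.png')[100:300,80:340],None,fx=2,fy=2))
E
```

```text
[483.3 118.4] [466, 100, 39, 38, 1087] [ 0.782 -0.633  0.012]
[126.9 203.8] [119, 196, 17, 17, 222] [0.564 0.285 0.012]
[142.7 215.2] [135, 207, 17, 17, 222] [0.535 0.245 0.012]
[129.4 228.3] [121, 220, 17, 17, 227] [0.503 0.276 0.012]
```

View pics/c5.png

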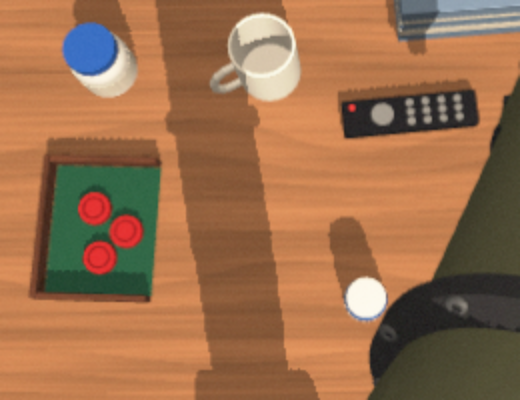

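The top view shows all three counters inside the tray, at crop pixels (94,208), (126,231) and (99,257), with the nearest about 15 mm in from the mouth. The jar, mug, remote and vitamin jar haven't moved.

```bash
python3 -c "
from h import *
print(order.finish_job())"
```

```text
the job is handed in; nothing more can be done
None
```

All three red counters lie flat and wholly inside the tray, nothing else in view had moved, and the job was handed in at about 25 s; one sweep briefly pressed a counter down with about 13 N, so I backed off and finished it with another finger face.

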